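Square the candy box into the corner of the serving tray

ROBOT

A 6-joint arm with a two-finger parallel gripper is mounted at the origin on the work surface. World frame = base frame: x ahead of the robot, y to its left, z up, the work surface at z = 0. Lengths are in m, angles in degrees, forces in N, time in s.
With the tool pointing down it reaches from about 0.375 to 0.975 m from the base axis. Payload 3.8 kg.
Tool frame: the origin (TCP) lies at the very end of the fingers, on their centre line; the grasp point (between the pads) lies 19 mm behind it; z points along the fingers, y is the line along which they close (so a half turn about z gives the same grasp; the last joint's range is limited). The gripper opens to 85 mm and grips with 20 to 120 N. Pads are 22 mm wide; open, the fingers measure 114 mm over their backs; the gripper's body (76 mm by 85 mm) begins 54 mm behind the grasp point. The pads swing forward as they close: fully open they stand 13 mm farther back than shut.
Start: joints at [-76.312, 15.12, 91.902, -0, 72.978, -2.114], TCP at [0.184, -0.649, 0.231] pointing down, gripper open.
Joint ranges: [-150.88, 150.88], [-54.13, 125.18], [17.81, 147.31], [-75.09, 255.09], [0, 152.58], [-146.25, 146.25]. Speed limits (degrees/s): [147.25, 147.25, 180, 180, 180, 180].

INTERFACE

Orientations are given as a 3x3 rotation matrix whose columns are the frame's x, y, z axes.
In Python, from cell import readout, grab_frame, camera_info, workorder, boxes_of, cut_out, pinpoint gives the robot as it stands.
- The arm moves only by the tool arm_command, never from a script. Its arguments are lists of equal length, an entry for each row: "delta_rot": the turn, a rotation vector about the tool's x, y, z in rad, a list of three; "travel": the shift along the tool's x, y, z in mm, a list of three; "hand": the opening, from -1 (shut) to 1 (fully open). A call has 1 to 20 rows; each row is the pose to reach, as a shift and turn from the pose commanded when the call began, along the tool's axes at that moment; what a row does not reach only later rows make up. A row lasts 1/8 s, in which the tool goes at most 62.5 mm and 10.7 degrees, less where a joint would pass 70% of its speed; a pose out of reach is approached as far as the arm can. A call with a gripper value outside its range is refused whole. The fingers move at their own pace and stop on an object; the grip force is fixed at half the most. Time passes only in rows, so rows that repeat a pose let the fingers close. It gives the time, the measured TCP pose, the force, the opening and the grip force at its end, in the units of the state.
- readout.get_obs(): the state, without advancing time (a new reading comes with each control period).
- grab_frame(name): name is "scene" or "top" or "wrist"; returns (picture, depth): 420x560x3 uint8, red, green, blue; 420x560 float32, m along the optical axis (not along the pixel's ray), 0 where there is no reading.
- camera_info(name): a dict with "fx", "fy", "cx", "cy" (pixels), "xyz" and "orientation" of the camera in the world. Camera axes: x right, y up, looking along -z (the intrinsics and any distortion apply to the point x, -y, -z); pixel columns grow to the right and rows downward; lengths in m; the calibration is good to about 2 mm. The wrist camera is an equidistant fisheye: a pixel r from the principal point sees the ray r / f radians off the axis. A picture is of the moment at which its call begins: read the wrist's pose just before it. camera_info takes no time and is no camera call; for the wrist camera it gives the pose at the moment of the call.
- workorder.finish_job(): hands the job in; it is judged then, once.
Trained networks look in the newest picture that a camera, given by its name, has taken for a name from the list of things; names that differ only in an ending like _2 or _b are one class to them, and where a whole thing is asked for, a point or a joint stands for the part that bears it (a point fixed in the world has none). Each returns a list of dicts, best first, with "confidence" (0 to 1); they miss things now and then, are a little off and sometimes report something else, mostly with a low value. They report only what shows in the picture. A call takes as long as a camera call.
- boxes_of(camera, label): "position" ([x, y, z] in m, in the coordinates of the camera as it stood for that picture, good to about 4 mm: the middle of the surface that is visible of it).
- cut_out(camera, label): "mask" (420x560 bool, what is visible of it).
- pinpoint(camera, label): "position" ([x, y, z] in m, in the coordinates of the camera as it stood for that picture, good to about 4 mm: a listed point, or the origin of a listed thing).
The state is a dict: "clock": time; "joint_positions": joint angles; "qd": joint speeds; "tau": joint torques, N m; "eef_pos": TCP position; "ee_rot": TCP orientation; "force": force on the tool from outside, world axes, zero at the start; "moment": the same for the moment, N m; "finger_gap": finger opening in m; "grasp_force": force on a finger pad.
Only numpy, scipy, OpenCV 4.12 (cv2) and the standard library are available. Lean on these libraries where they do the work, as an engineer would, in place of code of your own. Each camera call takes 0.05 s, during which the arm holds its last target. There are 200 camera calls.

TASK

On the wooden tray, push the gold candy box fully home into the corner of the two raised rails: its long side flush against the long rail, its end flush against the short rail, lying flat on the tray. Do not shift or tip the two cups, and leave everything else on the console where it stands.

Things in the scene. Friction and masses are not known exactly. Their poses are not given: they have to be found in the camera images.
- tray: Fixed dark wooden tray, 280 mm (x, away from the robot to within 0.3 rad) by 460 mm (y); deck top 12 mm above the console. Origin: centre of the underside, at console height. Two pale rails 14 mm thick stand 30 mm above the deck: the long rail on the far (+x) edge, inner face at x +126 mm, and the short rail on the left (+y) edge, inner face at y +216 mm. The other two edges are open.
- tray_corner (a point): The inner corner where the two rails meet, at deck height (tray x +126, y +216, z +12 mm). Axes as the tray's.
- candy_box: Gold candy box with fixed clear domed cover, loose on the deck, 0.25 to 0.5 kg, slides at 2 to 8 N; 150 mm long (y), 100 wide (x), 55 high. Gold walls 36 mm high; the cover above is set in 4 mm, then 16. Too wide to grip: push it. Origin: centre of the underside. Starts clear of the rails, up to 0.4 rad askew. Fully home: origin at tray x +76, y +141, z +12 mm, axes parallel to the tray's.
- cup_a: White ceramic cup, 58 mm high, rim radius 34 mm, loose on the open right (-y) end of the tray, further from or nearer to the robot than the blue cup. Origin: centre of its underside.
- cup_b: Dark blue ceramic cup, same size, loose on the same end of the tray. Origin: centre of its underside.
- pitcher: Glass pitcher, 190 mm high, 112 mm across, handle on its +y side reaching 98 mm from its axis, loose on the console to the left of the tray. Origin: centre of its underside.
- caddy: Aluminium tea caddy with twist cap, 84 mm across, 134 mm high, loose on the console to the left of the tray. Origin: centre of its underside.
- helmet: Red motorbike helmet lying on its rim, 252 mm across, 152 mm high, loose on the console at the right. Origin: centre of its underside.

How it is judged (in metres and radians):
At the end, for the whole second after the job is handed in: The candy box is at rest flat on the deck (height within 4 mm, tilt under 0.05 rad), long side along the long rail and end against the short rail: centre within 4 mm of fully seated along each tray axis, square within 0.035 rad. Cups moved under 15 mm, the rest under 20 mm (x of candy_box in the frame of tray between 0.072 and 0.08 m and y of candy_box in the frame of tray between 0.137 and 0.145 m and angle between the y axis of candy_box and the y axis of tray, either way round below 0.035 rad and z of candy_box in the frame of tray below 0.016 m and angle between candy_box's own z axis and vertical below 0.05 rad and linear speed of candy_box below 0.01 m/s); the robot touches nothing.
It fails at once if the white cup is shifted by more than 15 mm or tipped (distance of cup_a from where it was at the start of the episode above 0.015 m or angle between cup_a's own z axis and vertical above 0.35 rad).
It fails at once if the blue cup is shifted by more than 15 mm or tipped (distance of cup_b from where it was at the start of the episode above 0.015 m or angle between cup_b's own z axis and vertical above 0.35 rad).
It fails at once if the pitcher, tea caddy or helmet is shifted by more than 20 mm (distance of any of pitcher, caddy, helmet from where it was at the start of the episode above 0.02 m).
It also fails if it takes over 51 s, if anything falls off the work surface, if the arm or the gripper's body presses on something with over 40 N, if the wrist force passes 120 N, or if a joint passes its speed limit or range.

## Working session

There is one attempt and no reset: what is moved stays moved. The work goes in short steps, Python scripts to look and compute and a tool call to move; the robot and the scene stay as the last step left them, time stands still between calls to the robot, and variables do not carry over. Pictures are saved under pics/ and viewed, at most 10 in all, crops included, and the job is handed in when it is done.

Besides the shell and the picture viewer there is one more tool, called after "Emit:" as name(argument=value, ...) on one line, values as JSON. arm_command: Moves the arm, as the interface text tells. Its arguments: {"type":"object","properties":{"delta_rot":{"type":"array","items":{"type":"array","items":{"type":"number"}}},"travel":{"type":"array","items":{"type":"array","items":{"type":"number"}}},"hand":{"type":"array","items":{"type":"number"}}},"required":["delta_rot","travel","hand"]}

```bash
mkdir -p pics; ls; cat > h.py <<'E'
import numpy as np, cv2
from cell import readout, grab_frame, camera_info, workorder, boxes_of, cut_out, pinpoint
def toworld(cam,p):
    c=camera_info(cam); return np.array(c["xyz"])+np.array(c["orientation"])@np.array(p)
def cloud(cam,d):
    c=camera_info(cam); v,u=np.mgrid[:d.shape[0],:d.shape[1]]
    x=(u-c["cx"])/c["fx"]*d; y=-(v-c["cy"])/c["fy"]*d
    P=np.stack([x,y,-d],-1)
    return P@np.array(c["orientation"]).T+np.array(c["xyz"])
E
python3 - <<'E'
from h import *
np.set_printoptions(precision=4,suppress=True)
print(readout.get_obs()["ee_rot"])
ims=[]
for cam in ("top","scene"):
    im,d=grab_frame(cam); ims.append(im)
    cv2.imwrite(f"pics/{cam}0.png",im[...,::-1]); np.save(f"{cam}0.npy",d)
    c=camera_info(cam); print(cam,{k:np.array(v) for k,v in c.items()})
    for n in ("tray","tray_corner","candy_box","cup_a","pitcher","caddy","helmet"):
        for r in pinpoint(cam,n)[:2]: print(cam,n,toworld(cam,r["position"]),round(r["confidence"],2))
    m=cut_out(cam,"candy_box")
    if m: np.save(f"{cam}m.npy",m[0]["mask"])
E
```

```text
pics
[[ 0.9622  0.2723 -0.0005]
 [ 0.2723 -0.9622  0.0022]
 [ 0.0001 -0.0022 -1.    ]]
top {'fx': array(437.1781), 'fy': array(437.1781), 'cx': array(271.5369), 'cy': array(204.6775), 'xyz': array([ 0.4852, -0.0523,  1.3101]), 'orientation': array([[-0.0297,  0.9982, -0.0518],
       [-0.9995, -0.0289,  0.0154],
       [ 0.0139,  0.0522,  0.9985]])}
top tray [ 0.5272 -0.0084 -0.0022] 0.64
top tray_corner [0.6799 0.1826 0.013 ] 0.93
top candy_box [0.5249 0.0717 0.0067] 0.56
top cup_a [ 0.4477 -0.1795  0.0083] 0.9
top cup_a [ 0.5591 -0.203   0.0107] 0.59
top pitcher [0.4346 0.447  0.0033] 0.72
top pitcher [ 0.5273 -0.0128  0.0013] 0.59
top caddy [0.6522 0.4338 0.0009] 0.57
top helmet [ 0.4949 -0.5734 -0.0025] 0.94
scene {'fx': array(454.6357), 'fy': array(454.6357), 'cx': array(284.2013), 'cy': array(212.9455), 'xyz': array([ 1.3175, -0.7987,  0.8013]), 'orientation': array([[ 0.6693, -0.4493,  0.5917],
       [ 0.7426,  0.381 , -0.5507],
       [ 0.022 ,  0.8081,  0.5887]])}
scene tray [ 0.5262 -0.0131 -0.0011] 0.76
scene tray_corner [0.684  0.1798 0.009 ] 0.7
scene candy_box [0.526  0.071  0.0154] 0.89
scene cup_a [ 0.5627 -0.2017  0.0092] 0.97
scene cup_a [ 0.4481 -0.1767  0.0109] 0.72
scene pitcher [ 0.4344  0.444  -0.0027] 0.57
scene caddy [ 0.648   0.4282 -0.0016] 0.93
scene helmet [ 0.4939 -0.574  -0.001 ] 0.62
```

View pics/top0.png

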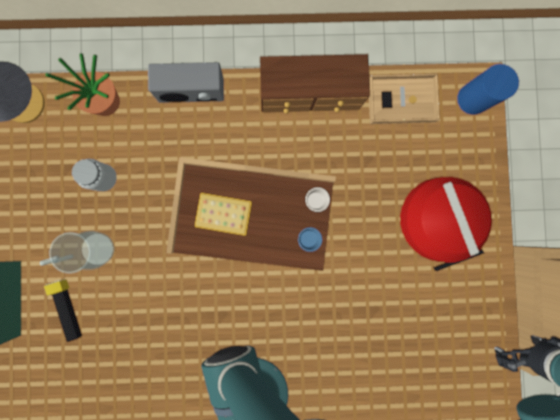

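```bash
python3 - <<'E'
from h import *
np.set_printoptions(precision=4,suppress=True)
for cam in ("top","scene"):
    im=cv2.imread(f"pics/{cam}0.png"); d=np.load(f"{cam}0.npy"); P=cloud(cam,d); m=np.load(f"{cam}m.npy")
    Q=P[m&(d>0)]
    print(cam,"box mask",m.sum(),"z pct",np.percentile(Q[:,2],[5,25,50,75,95]))
    # rails: height ~42, near the tray
    z=P[...,2]; k=(d>0)&(abs(z-.042)<.005)&(P[...,0]>.3)&(P[...,0]<.75)&(P[...,1]>-.3)&(P[...,1]<.3)&~cv2.dilate(m.astype(np.uint8),np.ones((9,9))).astype(bool)
    n,l,s,c=cv2.connectedComponentsWithStats(k.astype(np.uint8))
    for i in range(1,n):
        if s[i,4]>60:
            A=P[l==i]; r=cv2.minAreaRect((A[:,:2]*1000).astype(np.float32)); print(s[i],r, A[:,2].mean())
    k=m&(d>0)&(z>.03)
    r=cv2.minAreaRect((P[k][:,:2]*1000).astype(np.float32)); print("box rect",r)
    k=(d>0)&(abs(z-.012)<.004)&(P[...,0]>.3)&(P[...,0]<.75)&(abs(P[...,1])<.3)
    print("deck rect",cv2.minAreaRect((P[k][:,:2]*1000).astype(np.float32)))
E
```

```text
top box mask 1822 z pct [0.0461 0.0567 0.0628 0.0665 0.0695]
[ 166  157  170   96 1194] ((526.5438842773438, -11.731796264648438), (460.5369873046875, 279.31756591796875), 81.2603988647461) 0.041547663295986234
box rect ((529.3562622070312, 70.11775207519531), (150.69700622558594, 99.92607879638672), 78.6263427734375)
deck rect ((551.9688720703125, 20.550506591796875), (558.9545288085938, 388.9393615722656), 89.35284423828125)
scene box mask 1682 z pct [0.0148 0.066  0.1149 0.1646 0.1871]
[251 159 136  95 991] ((527.175537109375, -11.779495239257812), (464.7642517089844, 283.68707275390625), 81.82555389404297) 0.04177189653816212
[288 187  59  19 182] ((556.7977294921875, 40.08509826660156), (177.535888671875, 86.7442855834961), 43.82852554321289) 0.04238274239967725
box rect ((333.5341796875, 528.2847900390625), (105.5243911743164, 385.6026306152344), 50.981998443603516)
deck rect ((487.2882385253906, 12.613067626953125), (500.7510681152344, 370.80889892578125), 81.33658599853516)
```

```bash
cat >> h.py <<'E'
from scipy.spatial.transform import Rotation as R
np.set_printoptions(precision=4,suppress=True)
TC=np.array([.5267,-.0117]); YAW=-8.5
def plan(tx,ty,z,rel=0,yaw=None):
    "tray xy (mm), world z (mm); tool x at tray yaw+rel deg"
    o=readout.get_obs(); M=np.array(o["ee_rot"]); c,s=np.cos(np.radians(YAW)),np.sin(np.radians(YAW))
    w=np.r_[TC*1000+[c*tx-s*ty,s*tx+c*ty],z]
    a=np.radians(YAW+rel); D=np.array([[np.cos(a),np.sin(a),0],[np.sin(a),-np.cos(a),0],[0,0,-1]])
    print("world",w,"travel",(M.T@(w-np.array(o["eef_pos"])*1000)).round(1),"rot",R.from_matrix(M.T@D).as_rotvec().round(4))
def tray(p):
    c,s=np.cos(np.radians(YAW)),np.sin(np.radians(YAW)); v=np.array(p[:2])-TC
    return np.array([c*v[0]+s*v[1],-s*v[0]+c*v[1]])*1000
E
python3 -c "
from h import *
plan(-95,81,150)"
```

```text
world [444.7161  82.4522 150.    ] travel [ 450.4 -633.2   81.3] rot [ 0.     -0.      0.4242]
```

Emit:
arm_command(delta_rot=[[0,0,0.42],[0,0,0.424],[0,0,0.424],[0,0,0.424],[0,0,0.424],[0,0,0.424],[0,0,0.424],[0,0,0.424],[0,0,0.424],[0,0,0.424],[0,0,0.424],[0,0,0.424],[0,0,0.424],[0,0,0.424],[0,0,0.424],[0,0,0.424],[0,0,0.424],[0,0,0.424]], travel=[[450,-633,81],[450,-633,81],[450,-633,81],[450,-633,81],[450,-633,81],[450,-633,81],[450,-633,81],[450,-633,81],[450,-633,81],[450,-633,81],[450,-633,81],[450,-633,81],[450,-633,81],[450,-633,81],[450,-633,81],[450,-633,81],[450,-633,81],[450,-633,81]], hand=[0.2,0.2,0.2,0.2,0.2,0.2,0.2,0.2,0.2,0.2,0.2,0.2,0.2,0.2,0.2,0.2,0.2,0.2])

```text
clock: 3.15
eef_pos: [0.4444, 0.0815, 0.1504]
ee_rot: [[0.989, -0.149, 0.0], [-0.149, -0.989, 0.0], [0.0, -0.0, -1.0]]
force: [-1.4, 0.8, -0.0]
finger_gap: 0.0511
grasp_force: 0.0
```

```bash
python3 - <<'E'
from h import *
im,d=grab_frame("wrist"); cv2.imwrite("pics/w1.png",im[...,::-1])
c=camera_info("wrist"); print(c)
v,u=np.mgrid[:420,:560]; a=u-c["cx"]; b=v-c["cy"]; r=np.hypot(a,b)+1e-9; th=r/c["fx"]
k=np.tan(th)/r; P=np.stack([a*k*d,-b*k*d,-d],-1)@np.array(c["orientation"]).T+np.array(c["xyz"])
m=cut_out("wrist","candy_box")
if m:
    m=m[0]["mask"]; Q=P[m&(d>0)]; Q=Q[(Q[:,2]>.02)&(Q[:,2]<.08)]; r=cv2.minAreaRect((Q[:,:2]*1000).astype(np.float32)); print(r,tray(np.array(r[0])/1000),np.percentile(Q[:,2],[50,98]))
for n in("candy_box","tray_corner"):
    for q in pinpoint("wrist",n)[:1]: w=toworld("wrist",q["position"]); print(n,w,tray(w),q["confidence"])
plan(-95,81,18)
E
```

```text
{'fx': 325.19226210127806, 'fy': 325.19226210127806, 'cx': 284.4386601861057, 'cy': 207.0662089357217, 'xyz': array([0.5144, 0.0711, 0.2936]), 'orientation': array([[-0.1483,  0.9494,  0.2768],
       [-0.9889, -0.1426, -0.0406],
       [ 0.0009, -0.2798,  0.9601]])}
((527.7418823242188, 67.54756164550781), (150.2776641845703, 100.4124755859375), 78.75733184814453) [-10.6831  78.5311] [0.0669 0.0689]
candy_box [0.5308 0.0686 0.008 ] [-7.825  80.0401] 0.8
tray_corner [0.5302 0.0703 0.0078] [-8.6331 81.6462] 0.46
world [444.7161  82.4522  18.    ] travel [  0.2  -0.5 132.3] rot [-0.     -0.0001 -0.0002]
```

View pics/w1.png

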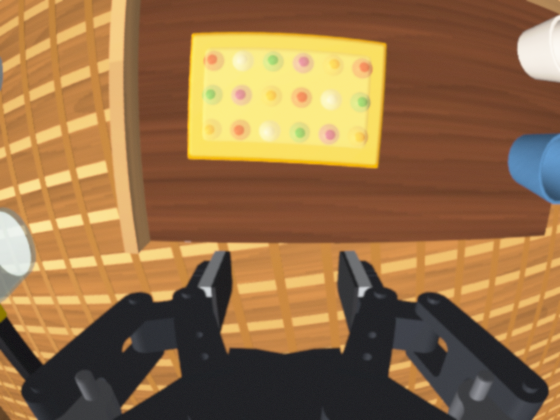

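Emit:
arm_command(delta_rot=[[0,0,0],[0,0,0],[0,0,0],[0,0,0],[0,0,0],[0,0,0],[0,0,0],[0,0,0],[0,0,0],[0,0,0],[0,0,0],[0,0,0],[0,0,0],[0,0,0],[0,0,0],[0,0,0],[0,0,0],[0,0,0]], travel=[[0,0,60],[0,0,110],[0,0,132],[0,0,132],[10,0,132],[18,0,132],[25,0,132],[32,0,132],[39,0,132],[46,0,132],[53,0,132],[60,0,132],[67,0,132],[74,0,132],[81,0,132],[87,0,132],[92,0,132],[95,0,132]], hand=[0.2,0.2,0.2,0.2,0.2,0.2,0.2,0.2,0.2,0.2,0.2,0.2,0.2,0.2,0.2,0.2,0.2,0.2])

```text
clock: 5.6
eef_pos: [0.5387, 0.0681, 0.0183]
ee_rot: [[0.989, -0.148, -0.0], [-0.148, -0.989, 0.0], [-0.0, -0.0, -1.0]]
force: [-2.9, 0.3, 2.8]
finger_gap: 0.0514
grasp_force: 1.5
```

Emit:
arm_command(delta_rot=[[0,0,0],[0,0,0],[0,0,0],[0,0,0],[0,0,0],[0,0,0]], travel=[[3,0,0],[6,0,0],[8,0,0],[10,0,0],[12,0,0],[13,0,0]], hand=[0.2,0.2,0.2,0.2,0.2,0.2])

```text
clock: 6.35
eef_pos: [0.5514, 0.0661, 0.0183]
ee_rot: [[0.989, -0.148, 0.0], [-0.148, -0.989, -0.0], [0.0, 0.0, -1.0]]
force: [-4.3, 0.4, 1.8]
finger_gap: 0.0514
grasp_force: 1.3
```

Emit:
arm_command(delta_rot=[[0,0,0],[0,0,0],[0,0,0]], travel=[[1,0,0],[2,0,0],[3,0,0]], hand=[0.2,0.2,0.2])

```text
clock: 6.72
eef_pos: [0.552, 0.066, 0.018]
ee_rot: [[0.989, -0.148, -0.005], [-0.148, -0.989, 0.0], [-0.005, 0.0, -1.0]]
force: [-9.4, 3.0, 6.4]
finger_gap: 0.0514
grasp_force: 5.0
```

Emit:
arm_command(delta_rot=[[0,0,0],[0,0,0],[0,0,0]], travel=[[0.7,0,0],[1.4,0,0],[2,0,0]], hand=[0.2,0.2,0.2])

```text
clock: 7.1
eef_pos: [0.552, 0.066, 0.0177]
ee_rot: [[0.989, -0.148, -0.009], [-0.148, -0.989, 0.001], [-0.009, 0.001, -1.0]]
force: [-14.2, 4.0, 11.3]
finger_gap: 0.0511
grasp_force: 7.2
```

Emit:
arm_command(delta_rot=[[0,0,0],[0,0,0],[0,0,0],[0,0,0],[0,0,0],[0,0,-1.571],[0,0,-1.571],[0,0,-1.571],[0,0,-1.571],[0,0,-1.571],[0,0,-1.571],[0,0,-1.571],[0,0,-1.571],[0,0,-1.571],[0,0,-1.571],[0,0,-1.571]], travel=[[-6,0,0],[-25,0,0],[-35,0,0],[-35,0,-60],[-35,0,-120],[58,108,-120],[58,108,-120],[58,108,-120],[58,108,-120],[58,108,-120],[58,108,-120],[58,108,-120],[58,108,-120],[58,108,-120],[58,108,-120],[58,108,-120]], hand=[0.2,0.2,0.2,0.2,0.2,0.2,0.2,0.2,0.2,0.2,0.2,0.2,0.2,0.2,0.2,0.2])

```text
clock: 9.1
eef_pos: [0.5979, -0.05, 0.1384]
ee_rot: [[0.149, 0.989, 0.001], [0.989, -0.149, -0.0], [-0.0, 0.001, -1.0]]
force: [0.1, 0.7, -0.2]
finger_gap: 0.0512
grasp_force: 0.0
```

```bash
cat >> h.py <<'E'
def wbox(fn):
    im,d=grab_frame("wrist"); cv2.imwrite(fn,im[...,::-1])
    c=camera_info("wrist"); v,u=np.mgrid[:420,:560]; a=u-c["cx"]; b=v-c["cy"]; r=np.hypot(a,b)+1e-9
    k=np.tan(r/c["fx"])/r; P=np.stack([a*k*d,-b*k*d,-d],-1)@np.array(c["orientation"]).T+np.array(c["xyz"])
    m=cut_out("wrist","candy_box")
    if m:
        m=m[0]["mask"]; Q=P[m&(d>0)]; Q=Q[(Q[:,2]>.02)&(Q[:,2]<.08)]; r=cv2.minAreaRect((Q[:,:2]*1000).astype(np.float32)); print("wrist",r,tray(np.array(r[0])/1000))
def tbox():
    im,d=grab_frame("top"); P=cloud("top",d); m=cut_out("top","candy_box")
    if m: 
        Q=P[m[0]["mask"]&(d>0)]; Q=Q[(Q[:,2]>.03)&(Q[:,2]<.08)]; r=cv2.minAreaRect((Q[:,:2]*1000).astype(np.float32)); print("top",r,tray(np.array(r[0])/1000))
    return im
E
python3 -c "
from h import *
wbox('pics/w2.png')
im=tbox()
plan(76,-28,18,rel=90)"
```

```text
wrist ((610.7138671875, 45.04586410522461), (126.29667663574219, 101.37773132324219), 81.24701690673828) [74.7035 68.5406]
top ((614.0176391601562, 58.968101501464844), (150.06234741210938, 101.20704650878906), 81.4901351928711) [75.9131 82.7982]
world [597.7265 -50.626   18.    ] travel [ -0.6   0.1 120.3] rot [ 0.0002  0.     -0.0001]
```

View pics/w2.png

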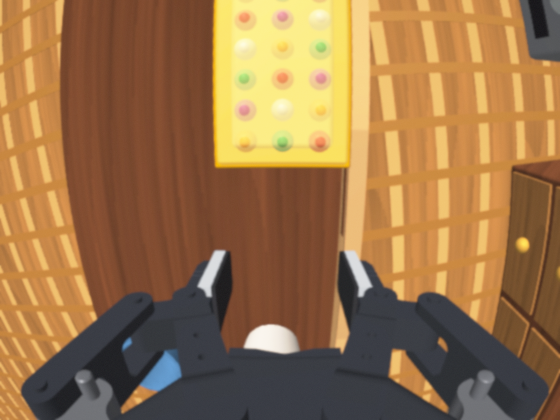

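Emit:
arm_command(delta_rot=[[0,0,0],[0,0,0],[0,0,0],[0,0,0],[0,0,0],[0,0,0],[0,0,0],[0,0,0],[0,0,0],[0,0,0],[0,0,0],[0,0,0],[0,0,0],[0,0,0],[0,0,0],[0,0,0],[0,0,0],[0,0,0]], travel=[[0,0,60],[0,0,105],[0,0,120],[0,0,120],[10,0,120],[18,0,120],[25,0,120],[31,0,120],[37,0,120],[43,0,120],[49,0,120],[55,0,120],[61,0,120],[66,0,120],[71,0,120],[75,0,120],[77,0,120],[79,0,120]], hand=[0.2,0.2,0.2,0.2,0.2,0.2,0.2,0.2,0.2,0.2,0.2,0.2,0.2,0.2,0.2,0.2,0.2,0.2])

```text
clock: 11.55
eef_pos: [0.6091, 0.0283, 0.0181]
ee_rot: [[0.147, 0.989, -0.0], [0.989, -0.147, 0.0], [-0.0, -0.0, -1.0]]
force: [-0.2, -2.5, 1.5]
finger_gap: 0.0511
grasp_force: 1.2
```

Emit:
arm_command(delta_rot=[[0,0,0],[0,0,0],[0,0,0],[0,0,0]], travel=[[1,0,0],[2,0,0],[3,0,0],[4,0,0]], hand=[0.2,0.2,0.2,0.2])

```text
clock: 12.05
eef_pos: [0.609, 0.0285, 0.0182]
ee_rot: [[0.147, 0.989, -0.002], [0.989, -0.147, -0.005], [-0.005, -0.001, -1.0]]
force: [-2.7, -18.3, 3.7]
finger_gap: 0.0514
grasp_force: 9.1
```

Emit:
arm_command(delta_rot=[[0,0,0],[0,0,0],[0,0,0],[0,0,0],[0,0,0],[0,0,0],[0,0,0]], travel=[[-5,0,0],[-20,0,0],[-30,0,0],[-30,0,-60],[-30,0,-120],[-30,0,-150],[-30,0,-150]], hand=[0.2,0.2,0.2,0.2,0.2,0.2,0.2])

```text
clock: 12.92
eef_pos: [0.608, 0.0022, 0.1723]
ee_rot: [[0.148, 0.989, 0.008], [0.989, -0.148, 0.0], [0.001, 0.007, -1.0]]
force: [0.4, 0.3, 0.9]
finger_gap: 0.0511
grasp_force: 0.0
```

```bash
python3 - <<'E'
from h import *
wbox('pics/w3.png')
im=tbox()
s,d=grab_frame("scene"); 
a=cv2.resize(im[150:280,160:345],None,fx=4,fy=4,interpolation=2)[:,:,::-1]; 
cv2.imwrite("pics/t3.png",a); cv2.imwrite("pics/s3.png",cv2.resize(s[130:280,200:400],None,fx=4,fy=4,interpolation=2)[:,:,::-1])
for cam in("top","scene"):
    for q in pinpoint(cam,"cup_a")[:2]: print(cam,toworld(cam,q["position"]))
E
```

```text
wrist ((616.484619140625, 106.31352233886719), (134.2932586669922, 102.31149291992188), 81.5466079711914) [ 71.3549 129.9883]
top ((621.832763671875, 117.01335906982422), (152.8461456298828, 103.40258026123047), 81.33088684082031) [ 75.0628 141.3611]
top [ 0.5589 -0.2044  0.0124]
top [ 0.4488 -0.1776  0.0114]
scene [ 0.4478 -0.1759  0.0094]
scene [ 0.564  -0.1981  0.0076]
```

View pics/w3.png

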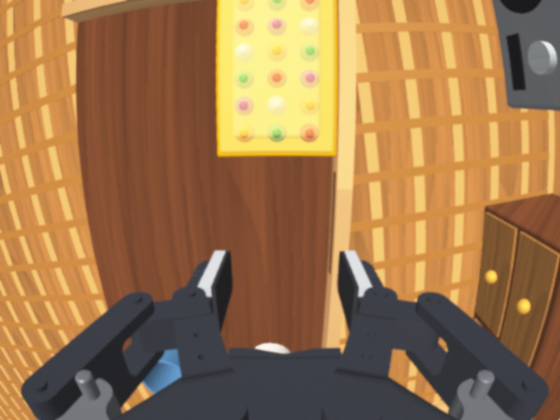

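View pics/s3.png

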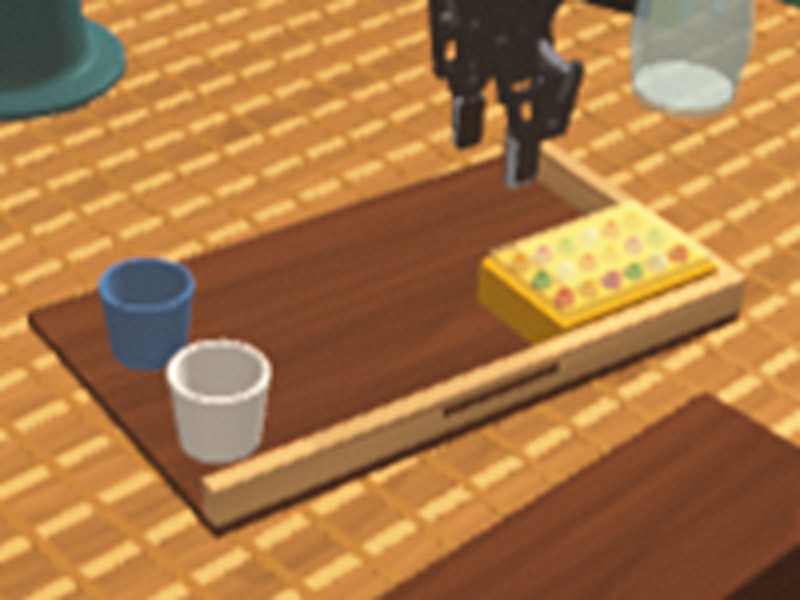

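Emit:
arm_command(delta_rot=[[0,0,1.571],[0,0,1.571],[0,0,1.571],[0,0,1.571],[0,0,1.571],[0,0,1.571],[0,0,1.571],[0,0,1.571],[0,0,1.571],[0,0,1.571],[0,0,1.571],[0,0,1.571]], travel=[[109,-93,0],[109,-93,0],[109,-93,0],[109,-93,0],[109,-93,0],[109,-93,0],[109,-93,0],[109,-93,0],[109,-93,0],[109,-93,0],[109,-93,0],[109,-93,0]], hand=[0.2,0.2,0.2,0.2,0.2,0.2,0.2,0.2,0.2,0.2,0.2,0.2])

```text
clock: 14.78
eef_pos: [0.5294, 0.124, 0.1681]
ee_rot: [[0.989, -0.147, -0.0], [-0.147, -0.989, -0.0], [-0.0, 0.0, -1.0]]
force: [-0.9, -1.2, -0.3]
finger_gap: 0.0511
grasp_force: 0.0
```

```bash
python3 -c "
from h import *
o=readout.get_obs(); print(tray(o['eef_pos']),o['eef_pos'])
plan(-15,135,20)
plan(13.5,135,20)"
```

```text
[-17.3708 134.6298] [0.5294 0.124  0.1681]
world [531.819  124.0343  20.    ] travel [  2.4  -0.4 148.1] rot [0.0001 0.0003 0.001 ]
world [560.006  119.8217  20.    ] travel [ 30.9  -0.4 148.1] rot [0.0001 0.0003 0.001 ]
```

Emit:
arm_command(delta_rot=[[0,0,0],[0,0,0],[0,0,0],[0,0,0],[0,0,0],[0,0,0],[0,0,0],[0,0,0],[0,0,0],[0,0,0],[0,0,0],[0,0,0]], travel=[[0,0,60],[0,0,115],[0,0,148],[0,0,148],[10,0,148],[18,0,148],[24,0,148],[27,0,148],[29,0,148],[31,0,148],[32,0,148],[33,0,148]], hand=[0.2,0.2,0.2,0.2,0.2,0.2,0.2,0.2,0.2,0.2,0.2,0.2])

```text
clock: 16.27
eef_pos: [0.5601, 0.1192, 0.0199]
ee_rot: [[0.989, -0.148, -0.004], [-0.148, -0.989, -0.0], [-0.004, 0.001, -1.0]]
force: [-8.3, 1.8, 6.3]
finger_gap: 0.0511
grasp_force: 4.1
```

Emit:
arm_command(delta_rot=[[0,0,0],[0,0,0],[0,0,0],[0,0,0],[0,0,0],[0,0,0],[0,0,0],[0,0,0],[0,0,0],[0,0,0],[0,0,0]], travel=[[1,0,0],[2,0,0],[2,0,0],[-4,0,0],[-20,0,0],[-35,0,0],[-70,0,-60],[-90,0,-120],[-90,0,-170],[-90,0,-170],[-90,0,-170]], hand=[0.2,0.2,0.2,0.2,0.2,0.2,0.2,0.2,0.2,0.2,0.2])

```text
clock: 17.65
eef_pos: [0.4724, 0.1324, 0.19]
ee_rot: [[0.989, -0.147, 0.0], [-0.147, -0.989, 0.0], [0.0, -0.0, -1.0]]
force: [0.3, -0.6, -0.7]
finger_gap: 0.0511
grasp_force: 0.0
```

```bash
python3 - <<'E'
from h import *
wbox('pics/w4.png')
im=tbox()
for n in("cup_a","pitcher","caddy","helmet"):
    for q in pinpoint("top",n)[:2]: print(n,toworld("top",q["position"]))
E
```

```text
wrist ((610.0078125, 115.42694091796875), (152.61659240722656, 81.61767578125), 81.15706634521484) [ 63.6022 138.0442]
top ((623.389892578125, 115.81427001953125), (151.30384826660156, 102.63065338134766), 81.5352783203125) [ 76.78   140.4053]
cup_a [ 0.4501 -0.1785  0.0096]
cup_a [ 0.5598 -0.2023  0.0098]
pitcher [0.4341 0.4464 0.0043]
caddy [0.6495 0.4302 0.002 ]
```

View pics/w4.png

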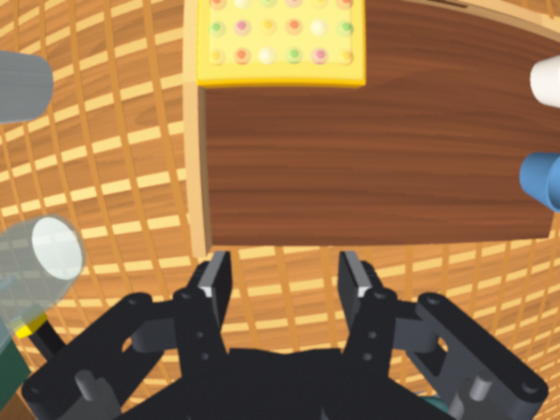

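The box is flush in the corner: its end sits against the short rail at column 200, and the cups have not moved. I'm handing in.

```bash
python3 -c "
from h import *
print(workorder.finish_job())"
```

```text
the job is handed in; nothing more can be done
None
```

I pushed the gold candy box into the rail corner and handed the job in at about 18 s. The last top-camera check put it at tray x 76.8, y 140.4 mm (target 76, 141) and square to the tray. The cups, pitcher and caddy were where they started. The helmet wasn't picked up in that check, but the arm never went near it. The hand-in returned no verdict.

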